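Put the tiffin on the lunch warmer and set its dial

TASK

Warm the lunch: stand the blue tiffin upright on the round steel plate of the lunch warmer, well centred, and let go of it; then turn the warmer's dial clockwise until its white pointer clicks in at the orange mark, never going on to the red mark beyond it, and let go. Leave the tumbler and the lidded glass bowl where they are and do not tip the tiffin over.

Things in the scene. Friction and masses are not known exactly. Their poses are not given: they have to be found in the camera images.
- tiffin_handle (a point): Centre of the handle bar of the blue plastic tiffin (round lunch can, 104 mm diameter, 0.35 to 0.7 kg). The bar is 76 mm long along this frame's x, 16 mm thick along y, 18 mm tall, on two end posts with 22 mm free between lid and bar. Its centre is 127 mm above the tiffin's underside, its top 136 mm. Grasp it across y.
- tiffin_base (a point): Centre of the tiffin's underside; z up along the tiffin's axis.
- plate (a point): Centre of the top of the warmer's round steel plate, 116 mm diameter, 82 mm above the table. Frame of the warmer: x from its sloping front (robot side) to its back, y to its left, z up. The warmer is fixed, a white and grey box about 240 mm deep, 170 mm wide, its top 77 mm high; the plate's centre is 71 mm before its back edge.
- dial_grip (a point): Point on the dial's axis to grip at, 24 mm above the panel. z: the axis, out of the panel, 30 degrees from vertical, leaning to the robot side; x and y turn with the dial. The dial is a black disc, 46 mm diameter, 4.5 mm high, with an upright bar across it 40 mm long, 12 mm thick, top 31.5 mm above the panel. Grip the bar across its 12 mm.
- dial_pointer (a point): Tip of the white pointer line: on top of the bar at its marked end, 20 mm from the axis and 7.5 mm further out along the axis than dial_grip. The bar lies along the line from the axis to this point.
- dial (a joint): Dial angle in rad, grows clockwise looking at the panel. Click stops every 0.628: 0 white bar (off), 0.628 to 3.770 blue, 4.398 orange, 5.027 red; at 2.513 the pointer points straight up the slope. Starts at one of the first three stops. Let go between stops it springs to the nearer one; a click takes 0.07 N m. The turn is 180 to 252 degrees, too much for one grasp: let go, turn back, regrasp.
- tumbler: Steel tumbler, 74 mm across, 105 mm tall, origin at the centre of its underside. Bystander.
- bowl: Glass bowl with a red silicone lid and small knob, 126 mm across, 75 mm tall, origin at the centre of its underside. Bystander.
- orange_mark (a point): Centre of the orange dot (14 mm) on the warmer's sloping front panel, 37 mm from the dial's axis. The flat panel slopes 30 degrees, rising towards the back; the dial stands on its middle, 130 mm in front of the plate's centre and 32 mm below the plate's top. Clockwise round the dial: a white bar, six blue dots, the orange dot, a red dot, 36 degrees apart.
There are look-alikes about, which are no part of the job. Of the things like the part that bears tiffin_handle, leave any that is pink or turquoise; of the rest the larger one is meant.

How it is judged:
By the outcome, as a careful person would: the job done as asked, in the order asked, and still so for the second after the job is handed in, with the robot touching nothing.
It also fails if it takes over 72 s, if anything falls off the work surface, if the arm or the gripper's body presses on something with over 40 N, if the wrist force passes 120 N, or if a joint passes its speed limit or range.

ROBOT

A 6-joint arm with a two-finger parallel gripper is mounted at the origin on the work surface. World frame = base frame: x ahead of the robot, y to its left, z up, the work surface at z = 0. Lengths are in m, angles in rad, forces in N, time in s.
With the tool pointing down it reaches from about 0.275 to 0.75 m from the base axis. Payload 10.2 kg.
Tool frame: the origin (TCP) lies midway between the tips of the shut fingers; the grasp point (between the pads) lies 19 mm behind it (env.hold_point_z is the distance from the TCP to the grasp point, in m); z points along the fingers, y is the line along which they close (so a half turn about z gives the same grasp; the last joint's range is limited). The gripper opens to 85 mm and grips with 20 to 120 N. Pads are 22 mm wide; open, the fingers measure 114 mm over their backs; the gripper's body (76 mm by 85 mm) begins 54 mm behind the grasp point. The pads swing forward as they close: fully open they stand 13 mm farther back than shut.
Start: joints at [-1.495, 0.313, 1.498, -0, 1.331, -0.223], TCP at [0.155, -0.502, 0.231] pointing down, gripper open.
Joint ranges: [-2.94, 2.94], [-0.97, 2.17], [0.19, 2.56], [-1.23, 4.37], [0.02, 3.11], [-2.88, 2.88]. Speed limits (rad/s): [2.39, 2.39, 3.01, 3.14, 3.14, 3.14].

INTERFACE

Orientations are given as a unit quaternion [x, y, z, w].
In Python, from bench import env, kinematics, monitor, eyes, job gives the robot as it stands. The module is installed in compiled form; this text tells all that it offers. Calls block until the motion is done:
- env.reach(position, orientation): joint-space move of the TCP to a pose.
- env.movel(position, velocity=0.15, frame=None, guard=None): straight line of the TCP; frame=None keeps the orientation; velocity is the mean speed in m/s. With guard (N) it stops when the force on the tool has changed by that much, and returns True; else False.
- env.set_joints(angles): joint-space move.
- env.release() and env.close_gripper(effort=None): open the fingers fully, or close them until they stop; effort is the grip in N (None keeps the last).
- env.hold(seconds).
- kinematics.ik(position, orientation): joint angles nearest the present ones, or None.
- monitor.sense(): the state.
- eyes.grab_frame(name): name is "side" or "top"; returns a dict with "frame" (400x640x3 uint8, red, green, blue), "mtx" (3x3 intrinsics, pixels), "k1" (the pictures are not rectified: a ray, as slopes to the right and down, at radius r is drawn at 1 + k1 r^2 times it, then the intrinsics apply), "view" (4x4, takes a point from world to camera coordinates). Camera axes: x right, y down, z forward; pixel columns grow to the right and rows downward; lengths in m; the calibration is good to about 2 mm. A picture is of the moment at which its call begins. There is no depth.
A pose or a line that the arm cannot do raises env.MotionError and nothing moves.
- job.hand_in(): hands the job in; it is judged then, once.
The state is a dict: "clock": time; "joints": joint angles; "qvel": joint speeds; "joint_efforts": joint torques, N m; "position": TCP position; "ee_rot": TCP orientation; "contact_force": force on the tool from outside, world axes, zero at the start; "ft_torque": the same for the moment, N m; "finger_gap": opening from 0.0 (shut) to 1.0 (fully open); "gripper_force": force on a finger pad.
Only numpy, scipy, OpenCV 4.12 (cv2) and the standard library are available. Lean on these libraries where they do the work, as an engineer would, in place of code of your own. Each camera call takes 0.05 s, during which the arm holds its last target. There are 200 camera calls.

## Working session

There is one attempt and no reset: what is moved stays moved. The work goes in short steps, each a Python script; the robot and the scene stay as the last script left them, time stands still between calls to the robot, and variables do not carry over. Pictures are saved under pics/ and viewed, at most 13 in all, crops included, and the job is handed in when it is done.

```bash
mkdir -p pics
cat > h.py <<'E'
import numpy as np, cv2
from bench import env, kinematics, monitor, eyes, job
def snap(n):
    f=eyes.grab_frame(n); return f
def save(f,p,crop=None,s=1):
    im=f["frame"][:,:,::-1]
    if crop: x0,y0,x1,y1=crop; im=im[y0:y1,x0:x1]
    cv2.imwrite("pics/"+p,cv2.resize(im,None,fx=s,fy=s,interpolation=cv2.INTER_CUBIC))
def ray(f,uv):
    K=np.array(f["mtx"]);V=np.array(f["view"]);k=f["k1"]
    d=np.linalg.solve(K,[uv[0],uv[1],1.])[:2]; s=d.copy()
    for _ in range(30): s=d/(1+k*(s@s))
    R=V[:3,:3]; return -R.T@V[:3,3], R.T@np.array([*s,1.])
def onz(f,uv,z):
    o,d=ray(f,uv); return o+d*(z-o[2])/d[2]
def onplane(f,uv,p,n):
    o,d=ray(f,uv); return o+d*(np.dot(np.array(p)-o,n)/np.dot(d,n))
def proj(f,P):
    K=np.array(f["mtx"]);V=np.array(f["view"]); c=V[:3,:3]@np.array(P)+V[:3,3]; s=c[:2]/c[2]
    s=s*(1+f["k1"]*(s@s)); return (K@[*s,1])[:2]
def tri(f1,a,f2,b):
    o1,d1=ray(f1,a);o2,d2=ray(f2,b);A=np.stack([d1,-d2],1);t=np.linalg.lstsq(A,o2-o1,rcond=None)[0]
    p,q=o1+d1*t[0],o2+d2*t[1]; return (p+q)/2,np.linalg.norm(p-q)
E
python3 - <<'E'
from h import *
ims=[]
for n in("top","side"):
    f=snap(n); save(f,n+"0.png",None,1.25); print(n,np.round(ray(f,(320,200)),3).tolist(),np.round(f["mtx"],1).tolist(),f["k1"])
E
```

```text
top [[0.473, 0.049, 1.506], [0.059, -0.003, -0.998]] [[462.6, 0.0, 324.9], [0.0, 462.6, 200.4], [0.0, 0.0, 1.0]] -0.05617049311845769
side [[-0.031, 0.661, 0.911], [0.494, -0.524, -0.694]] [[474.7, 0.0, 315.4], [0.0, 474.7, 200.7], [0.0, 0.0, 1.0]] -0.04493650300823531
```

View pics/top0.png

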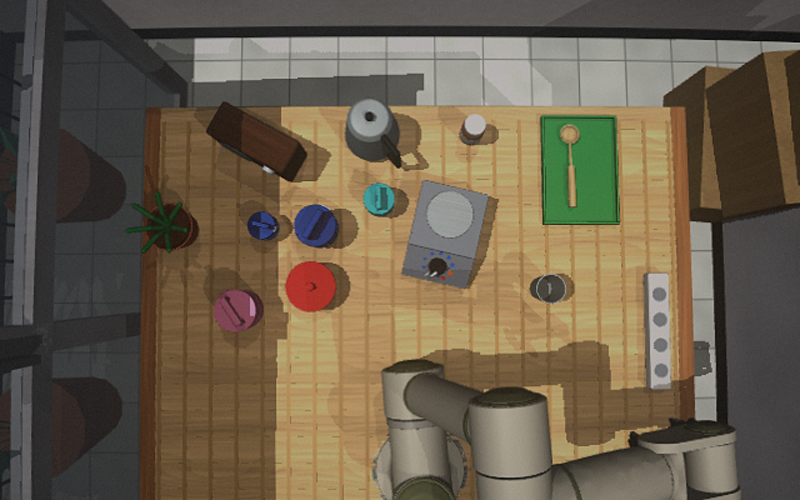

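View pics/side0.png

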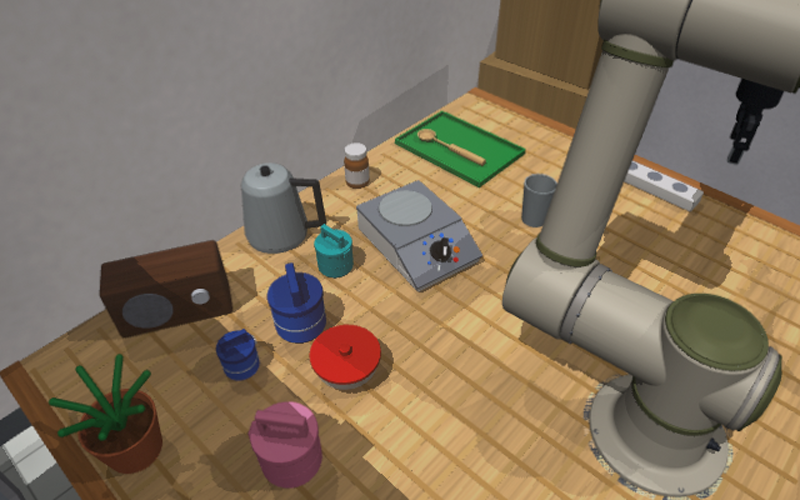

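Taken from the pictures (800 px wide). Candidates for the tiffin in the top view are:
- large blue can at (316,226), side view (297,300)
- small blue can at (263,226)
- turquoise can at (379,199)
- pink can at (238,311)

I choose the large blue one. The warmer plate is at (450,214) and the dial at (437,267). Next I check close crops.

Run:
```python
from h import *
T=snap("top");S=snap("side")
def c(f,x,y,w,s): return cv2.resize(f["frame"][y:y+w,x:x+w,::-1],(s,s),interpolation=cv2.INTER_CUBIC)
a=np.hstack([c(T,223,151,60,400),c(T,315,180,60,400)]);b=np.hstack([c(S,195,200,80,400),c(S,325,175,60,400)])
im=cv2.resize(np.vstack([a,b]),(600,600)); cv2.imwrite("pics/crop.png",im)
def blobs(f,m,mn=60):
    n,l,st,ce=cv2.connectedComponentsWithStats(m.astype(np.uint8)); return [(st[i,4],ce[i].round(1).tolist()) for i in range(1,n) if st[i,4]>=mn]
for f in(T,S):
    h=cv2.cvtColor(f["frame"],cv2.COLOR_RGB2HSV); H,s,v=[h[...,i].astype(int) for i in range(3)]
    print("blue",blobs(f,(H>108)&(H<128)&(s>120),4))
    print("or/red",blobs(f[ "frame"] is not None and f,((H<16)|(H>172))&(s>170)&(v>120),4))
```

```text
blue [(np.int32(610), [249.9, 179.7]), (np.int32(219), [210.3, 179.4]), (np.int32(4), [201.2, 186.5]), (np.int32(6), [352.2, 202.2]), (np.int32(6), [345.0, 202.5]), (np.int32(5), [358.6, 205.8]), (np.int32(4), [339.5, 206.5]), (np.int32(7), [361.3, 212.0])]
or/red [(np.int32(1246), [248.2, 228.7]), (np.int32(9), [360.0, 218.0]), (np.int32(5), [354.4, 222.2])]
blue [(np.int32(9), [344.9, 188.3]), (np.int32(10), [353.0, 187.8]), (np.int32(9), [360.3, 191.9]), (np.int32(7), [339.3, 194.0]), (np.int32(6), [338.5, 202.0]), (np.int32(6), [342.8, 209.8]), (np.int32(1201), [233.9, 239.5]), (np.int32(215), [236.2, 268.2]), (np.int32(621), [189.5, 281.2]), (np.int32(122), [194.6, 298.3])]
or/red [(np.int32(16), [364.6, 199.2]), (np.int32(8), [364.1, 207.1]), (np.int32(2061), [275.4, 282.7])]
```

View pics/crop.png

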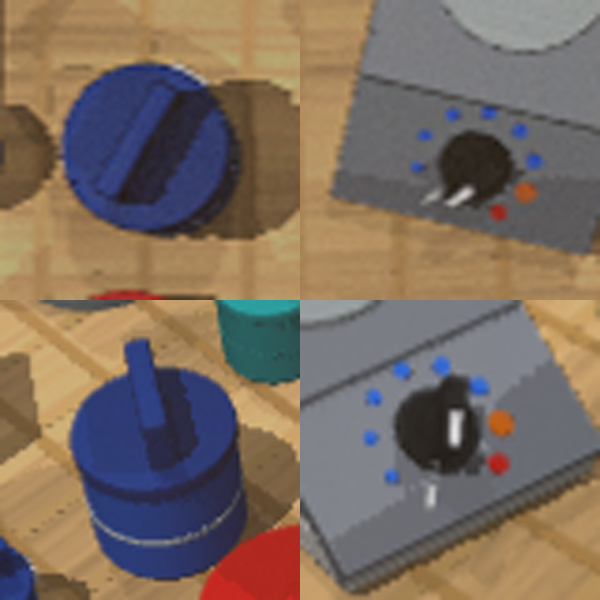

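The crop shows the larger blue tiffin, its handle bar top running from raw top pixel (245,189) to (258,168). The dial pointer is at about (345,220) and the white mark at (341,219), so the dial seems to be at stop 0 or 1. Now I compute poses.

```bash
cat > pose.py <<'E'
from h import *
Y=np.array([0,1,0]);U=np.array([np.cos(np.pi/6),0,.5]);N=np.array([-.5,0,np.cos(np.pi/6)]);D0=np.array([-.130,0,-.032])
def dirq(q): a=q-2.513; return U*np.cos(a)-Y*np.sin(a)
E
python3 - <<'E'
from pose import *
T=snap("top");S=snap("side")
t=[(339.5,206.5),(345,202.5),(352.2,202.2),(358.6,205.8),(361.3,212),(360,218),(354.4,222.2)]
s=[(338.5,202),(339.3,194),(344.9,188.3),(353,187.8),(360.3,191.9),(364.6,199.2),(364.1,207.1)]
P=[];M=[]
for i,(a,b) in enumerate(zip(t,s)):
    p,e=tri(T,a,S,b);m=D0+.037*dirq(.62832*(i+2));P.append(p);M.append(m);print(p.round(4),round(e,4))
    # also rays onto the known height, each view
P=np.array(P);M=np.array(M);
def fit(P):
    A=P[:,:2]-P[:,:2].mean(0);B=M[:,:2]-M[:,:2].mean(0)
    yaw=np.arctan2((B[:,0]*A[:,1]-B[:,1]*A[:,0]).sum(),(A*B).sum());c,s_=np.cos(yaw),np.sin(yaw);R=np.array([[c,-s_],[s_,c]])
    return yaw,P[:,:2].mean(0)-R@M[:,:2].mean(0)
print("tri",fit(P),P[:,2].mean()-M[:,2].mean())
for f,px in((T,t),(S,s)):
    print("view",fit(np.array([onz(f,u,.082+m[2]) for u,m in zip(px,M)])))
# plate ellipse
for f,(cx,cy) in((T,(360,171)),(S,(324,167))):
    g=cv2.cvtColor(f["frame"],cv2.COLOR_RGB2GRAY); roi=np.zeros_like(g);cv2.circle(roi,(cx,cy),32,1,-1)
    ref=int(np.median(g[cy-4:cy+5,cx-4:cx+5]));m=((abs(g.astype(int)-ref)<14)&(roi>0)).astype(np.uint8)
    m=cv2.morphologyEx(m,cv2.MORPH_OPEN,np.ones((3,3)));n,l,st,ce=cv2.connectedComponentsWithStats(m)
    k=1+np.argmax(st[1:,4]);cs,_=cv2.findContours((l==k).astype(np.uint8),0,1)
    e=cv2.fitEllipse(cv2.convexHull(max(cs,key=len)));print("plate",e,onz(f,e[0],.082).round(4))
# tiffin
print("handle",onz(T,(251,179.2),.136).round(4),onz(S,(233.7,222.4),.136).round(4))
a,b=onz(T,(245,188.6),.136),onz(T,(257.7,168.4),.136);print(a,b,np.linalg.norm(a-b),np.arctan2(*(b-a)[[1,0]]))
a,b=onz(S,(231.3,210.9),.136),onz(S,(235.8,228),.136);print(a,b,np.linalg.norm(a-b),np.arctan2(*(b-a)[[1,0]]))
# tiffin outline: edge rays top
h=cv2.cvtColor(T["frame"],cv2.COLOR_RGB2HSV).astype(int);m=((h[...,0]>105)&(h[...,0]<130)&(h[...,1]>110)).astype(np.uint8);m[:,:225]=0;m[:,285:]=0
cs,_=cv2.findContours(m,0,1);print("hull bbox",cv2.boundingRect(max(cs,key=len)),cv2.minEnclosingCircle(max(cs,key=len)))
e=cv2.fitEllipse(cv2.convexHull(max(cs,key=len)));print(e,onz(T,e[0],.096))
# pointer
for f,u in((T,(344.6,220.6)),): 
    print("ptr",onz(f,u,.075))
v=monitor.sense();print(v["clock"])
E
```

```text
[ 0.5389 -0.0157  0.052 ] 0.0027
[ 0.551  -0.0326  0.0611] 0.003
[ 0.5514 -0.0549  0.066 ] 0.0026
[ 0.5404 -0.0752  0.061 ] 0.0028
[ 0.5215 -0.084   0.052 ] 0.0036
[ 0.503  -0.0807  0.0395] 0.0039
[ 0.4899 -0.0634  0.0315] 0.004
tri (np.float64(-0.2335524258980478), array([ 0.64695497, -0.07801739])) 0.0782856675164375
view (np.float64(-0.2338562218509852), array([ 0.6455682 , -0.07878494]))
view (np.float64(-0.24127383349738485), array([ 0.64561147, -0.07479545]))
plate ((359.4773254394531, 171.1590118408203), (35.85776901245117, 36.187992095947266), 150.81387329101562) [ 0.6458 -0.0782  0.082 ]
plate ((323.8614807128906, 165.34109497070312), (26.51558494567871, 41.0700569152832), 89.37871551513672) [ 0.644  -0.0719  0.082 ]
handle [0.6171 0.2496 0.136 ] [0.6142 0.2603 0.136 ]
[0.58919916 0.26737632 0.136     ] [0.64929783 0.22974884 0.136     ] 0.07090612003040579 -0.5593862514567941
[0.64666022 0.24066533 0.136     ] [0.59739807 0.26817801 0.136     ] 0.05642435592383793 2.6322505376296257
hull bbox (236, 164, 32, 33) ((251.7391357421875, 179.93478393554688), 16.494712829589844)
((251.4922637939453, 179.84774780273438), (32.12580871582031, 32.70136260986328), 18.14599609375) [0.61931546 0.25397099 0.096     ]
ptr [ 0.49310872 -0.03097939  0.075     ]
0.3
```

```bash
cat >> pose.py <<'E'
from scipy.spatial.transform import Rotation as Ro
def down(psi): return (Ro.from_euler('z',psi)*Ro.from_euler('x',np.pi)).as_quat()
PL=np.array([.6452,-.0765,.082]);WY=-.2375
RW=Ro.from_euler('z',WY).as_matrix()
H=np.array([.616,.2535]);HY=-.54
E
python3 - <<'E'
from pose import *
for psi in(HY,HY+np.pi):
  for p in ([*H,.27],[*PL[:2],.2]):
    q=kinematics.ik(p,down(psi));print(psi,None if q is None else np.round(q,2))
q0=np.array(monitor.sense()["joints"])
psi=HY
if kinematics.ik([*H,.27],down(psi)) is None: psi+=np.pi
env.reach([*H,.27],down(psi)); env.movel([*H,.165],velocity=.2)
T=snap("top");S=snap("side")
a=cv2.resize(T["frame"][140:220,213:293,::-1],(400,400),interpolation=2);b=cv2.resize(S["frame"][160:280,170:290,::-1],(400,400),interpolation=2)
cv2.imwrite("pics/pre.png",np.hstack([a,b]))
v=monitor.sense();print(v["clock"],np.round(v["joints"],2))
E
```

```text
-0.54 [ 0.21  0.63  0.92 -0.    1.59  2.33]
-0.54 [-0.3   0.62  1.12 -0.    1.4   1.81]
2.601592653589793 [ 0.21  0.63  0.92  0.    1.59 -0.82]
2.601592653589793 [-0.3   0.62  1.12  0.    1.4  -1.33]
4.175 [ 0.21  0.68  1.1  -0.    1.36  2.33]
```

View pics/pre.png

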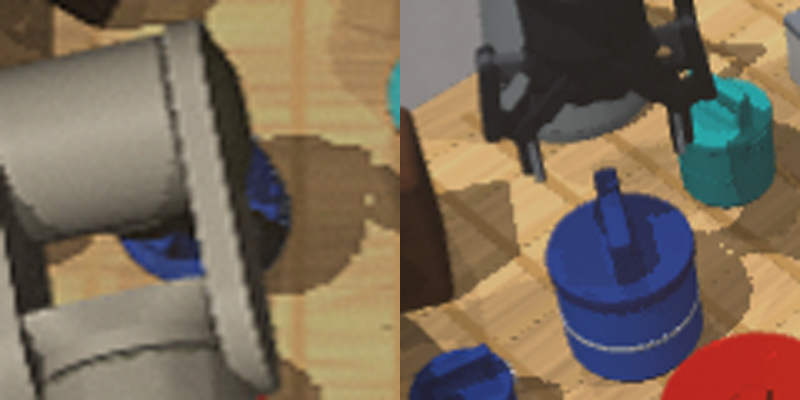

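The tips in the side crop are at (540,178) and (685,150), straddling the bar at (612,200). I descend, grip and lift, then check the position of the can under the gripper.

Run:
```python
from pose import *
S=snap("side");print("pred tip mid",proj(S,[*H,.178]),"seen 233.6 209.2")
print(env.movel([*H,.108],velocity=.1,guard=15))
env.close_gripper(60);v=monitor.sense();print(v["finger_gap"],v["gripper_force"],v["contact_force"],v["clock"])
env.movel([*H,.20],velocity=.1)
env.movel([*PL[:2],.30],velocity=.2)
v=monitor.sense();print(v["finger_gap"],v["contact_force"],v["ft_torque"],v["position"],v["clock"])
S=snap("side");T=snap("top")
a=cv2.resize(T["frame"][125:245,290:410,::-1],(400,400),interpolation=2);b=cv2.resize(S["frame"][50:210,240:400,::-1],(400,400),interpolation=2)
cv2.imwrite("pics/hover.png",np.hstack([a,b]))
```

```text
pred tip mid [233.0445471  207.21392721] seen 233.6 209.2
False
0.17735509885744163 59.711315631866455 [ 0.10713872  0.62306895 -1.0674832 ] 5.5833
0.17521317602982384 [-0.58432659  0.88093704 -3.27096582] [ 0.05792833  0.03644849 -0.06024294] [ 0.6451607  -0.07562276  0.2997821 ] 8.5333
```

View pics/hover.png

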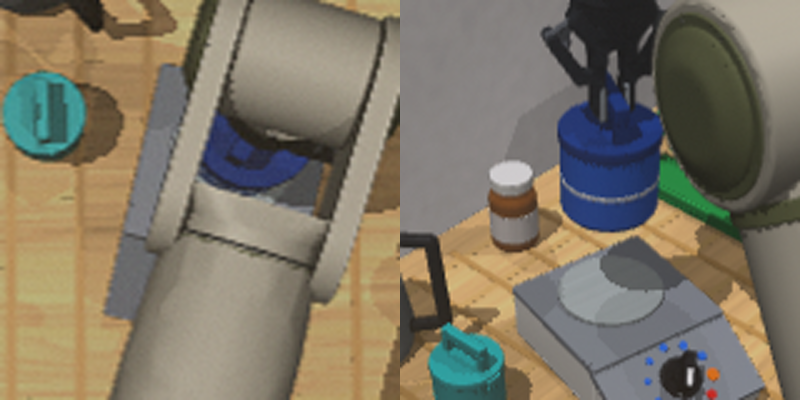

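The tiffin hangs upright over the plate (side crop: body centred at about (610,180), plate at (612,285)). I lower it to just above the plate and compare the base with the plate in the same view.

Run:
```python
from pose import *
env.movel([*PL[:2],.199],velocity=.12)
S=snap("side");h=cv2.cvtColor(S["frame"],cv2.COLOR_RGB2HSV).astype(int)
m=((h[...,0]>105)&(h[...,0]<130)&(h[...,1]>110)&(h[...,2]>25));m[:100]=0;m[:,:280]=0;m[182:,:]=0;m[:,375:]=0
for r in range(120,182,4):
    x=np.where(m[r])[0]; 
    if len(x):print(r,x.min(),x.max(),len(x),(x.min()+x.max())/2)
save(S,"low.png",(270,90,390,210),5)
p=monitor.sense();print(p["position"],p["clock"])
th=np.linspace(0,2*np.pi,181)
for z,r,n in((.082,.058,"plate"),(.091,.052,"base52"),(.091,.05,"base50")):
    q=np.array([proj(S,[PL[0]+r*np.cos(t),PL[1]+r*np.sin(t),z]) for t in th]);print(n,q.min(0),q.max(0))
```

```text
120 324 326 3 325.0
124 315 334 9 324.5
128 308 341 26 324.5
132 305 343 33 324.0
136 305 343 39 324.0
140 306 341 36 323.5
144 306 341 36 323.5
148 306 341 36 323.5
152 306 341 36 323.5
156 306 341 31 323.5
160 306 341 22 323.5
164 307 340 34 323.5
168 310 337 28 323.5
172 319 328 10 323.5
[ 0.64556793 -0.07660566  0.20007171] 9.675
plate [303.43867003 151.19130574] [345.9664656  178.40135587]
base52 [305.54644759 149.97451058] [343.85468643 174.33213713]
base50 [306.28264316 150.41673743] [343.11624558 173.83606903]
```

View pics/low.png

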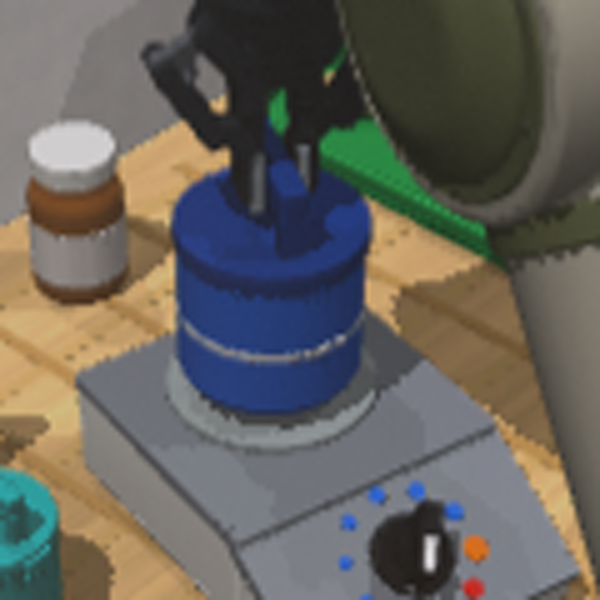

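The base sits a touch far from the camera on the plate: the front gap (rows 172→179) is larger than expected. I check the offset along the bar using the bar's far corner (raw ≈(325,120)) and near end (≈(328.5,127.5)).

Run:
```python
from pose import *
S=snap("side");h=cv2.cvtColor(S["frame"],cv2.COLOR_RGB2HSV).astype(int)
v=monitor.sense();c=np.array(v["position"]);ax=Ro.from_quat(v["ee_rot"]).as_matrix()[:,0];ay=Ro.from_quat(v["ee_rot"]).as_matrix()[:,1];print(ax,ay)
for d in(-.004,0,.004,.008,.012):
    print(d,[(proj(S,c+ax*(d+sx*.038)+ay*sy*.008+[0,0,.028])+[-.8,.5]).round(1).tolist() for sx in(-1,1) for sy in(-1,1)])
m=((h[...,0]>105)&(h[...,0]<130)&(h[...,1]>100))
for r in range(112,142,2): 
    print(r,''.join(f"{h[r,c_,2]:4d}" if m[r,c_] else "   ." for c_ in range(316,338)))
```

```text
[ 0.85771403 -0.51412461  0.00159059] [-5.14124652e-01 -8.57715379e-01 -4.14146301e-04]
-0.004 [[325.6, 130.0], [331.8, 128.9], [317.1, 113.3], [323.1, 112.3]]
0 [[325.1, 129.1], [331.3, 128.0], [316.7, 112.5], [322.6, 111.5]]
0.004 [[324.6, 128.2], [330.9, 127.1], [316.2, 111.7], [322.2, 110.7]]
0.008 [[324.2, 127.2], [330.4, 126.2], [315.8, 110.8], [321.8, 109.8]]
0.012 [[323.7, 126.3], [329.9, 125.3], [315.4, 110.0], [321.3, 109.0]]
112    .   .   .   .   .   .   .   .   .   .   .   .   .   .   .   .   .   .   .   .   .   .
114    .   .   .   .   .   .   .  70   .   .   .   .   .   .   .   .   .   .   .   .   .   .
116    .   .   .   .   .   .   .  65  64   .   .   .   .   .   .   .   .   .   .   .   .   .
118    .   .   .   .   .   .   .  66  65  64   .   .   .   .   .   .   .   .   .   .   .   .
120    .   .   .   .   .   .   .   .  66  65  64   .   .   .   .   .   .   .   .   .   .   .
122    .   .   .   .   .   .   .   .  60  96 103 102  84   .   .   .   .   .   .   .   .   .
124    .   .   .   .   .   .   .  68 114 118 119 118 118 105   .   .   .   .  70   .   .   .
126    .   .   .   .   .   .   .  58  86 114 118 119 119 118 105   .   .   .  79  79  79  78
128   66   .   .   .   .   .   .   .  69  85 115 123 120 118 113  83   .  76  79  78  78  79
130   65  65   .   .   .   .   .   .  66  67  81  78  76  74  72  66  78  78  79  79  78  78
132  104  67  67  67   .   .   .   .  58  62  78  72  71  68  67  68  79  80  80  83 119 128
134  114 115 114 105 103   .  57  58  58  64  73  73  71  68  70  77  69  70  74 121 128 128
136  115 114 114 105 105 106 116 108 113  65  71  72  73  72  72  71  69  70  71  88 118 118
138  115 115 114 114 105 105 109 119 116  66  72  72  72  73  71  71  70  70  73 109 109 119
140  105 105 105 104 104 105 105 104 104  80  72  73  73  71  71  91 109 110 118 119 118 118
```

Run:
```python
from pose import *
S=snap("side");im=cv2.imread("pics/side0.png");h=cv2.cvtColor(im,cv2.COLOR_BGR2HSV).astype(int)
m=((h[...,0]>105)&(h[...,0]<130)&(h[...,1]>110));m[:,:262]=0;m[:,335:]=0
for r in range(260,348,4):
    x=np.where(m[r])[0]
    if len(x):print(round((r+.5)/1.25-.5,1),round(((x.min()+.5)/1.25-.5),1),round((x.max()+.5)/1.25-.5,1))
th=np.linspace(0,2*np.pi,181)
for z,r in((0,.052),(0,.049),(.003,.049)):
    q=np.array([proj(S,[H[0]+r*np.cos(t),H[1]+r*np.sin(t),z]) for t in th]);print(z,r,q.min(0),q.max(0))
```

```text
211.1 229.5 233.5
214.3 228.7 234.3
217.5 229.5 235.1
220.7 227.1 249.5
223.9 221.5 253.5
227.1 217.5 255.9
230.3 215.9 256.7
233.5 214.3 256.7
236.7 214.3 255.9
239.9 215.1 254.3
243.1 215.9 251.9
246.3 217.5 247.1
249.5 217.5 240.7
252.7 218.3 249.5
255.9 219.9 253.5
259.1 222.3 249.5
262.3 221.5 251.1
265.5 222.3 251.1
268.7 224.7 251.9
271.9 229.5 247.1
0 0.052 [221.52419074 242.50151479] [263.86881093 275.52569575]
0 0.049 [222.75195326 243.3976912 ] [262.651476   274.51339873]
0.003 0.049 [222.56843691 242.62012332] [262.54061249 273.74645515]
```

The bar's near corners match a centred grip (within 2 mm), and the can shows the same short base on the table. So the gap comes from the rounded bottom edge, and I set it down.

Run:
```python
from pose import *
print(env.movel([*PL[:2],.187],velocity=.03,guard=4));v=monitor.sense();print(v["position"],v["contact_force"],v["clock"])
env.release();v=monitor.sense();p=np.array(v["position"]);env.movel([*p[:2],.27],velocity=.15)
env.movel([.50,.12,.33],velocity=.25)
T=snap("top");S=snap("side")
a=cv2.resize(T["frame"][140:240,310:410,::-1],(400,400),interpolation=2);b=cv2.resize(S["frame"][110:230,280:400,::-1],(400,400),interpolation=2)
cv2.imwrite("pics/placed.png",np.hstack([a,b]));print(monitor.sense()["clock"])
```

```text
True
[ 0.64553785 -0.07613886  0.18962947] [-0.64027795  1.70457631  2.64630796] 10.1417
12.775
```

View pics/placed.png

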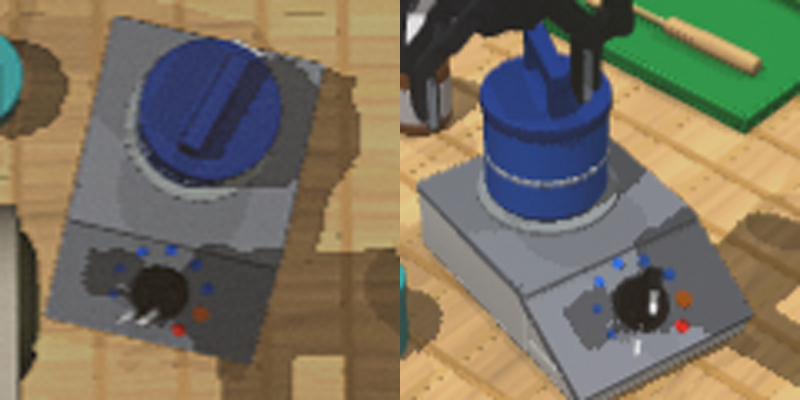

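The tiffin stands on the plate, with an even plate rim visible in the side crop (about (548,205)). In the top crop the lid is at (210,110). Now I check its centring numerically and read the dial angle.

Run:
```python
from pose import *
T=snap("top");S=snap("side")
h=cv2.cvtColor(T["frame"],cv2.COLOR_RGB2HSV).astype(int);m=((h[...,0]>105)&(h[...,0]<130)&(h[...,1]>110)).astype(np.uint8);m[:,:340]=0;m[:,385:]=0;m[195:]=0
cs,_=cv2.findContours(m,0,1);e=cv2.fitEllipse(cv2.convexHull(max(cs,key=len)));print(e,"lid",onz(T,e[0],.178).round(4),"plate top-view .6458 -.0782")
for n,f,b,win in(("T",T,None,(335,205,365,228)),("S",S,None,(345,190,362,218))):
    x0,y0,x1,y1=win;g=f["frame"][y0:y1,x0:x1].min(2);mm=(g>130).astype(np.uint8)
    k,l,st,ce=cv2.connectedComponentsWithStats(mm,connectivity=4)
    for i in range(1,k):
        if st[i,4]>1:print(n,"white",st[i].tolist(),(ce[i]+[x0,y0]).round(1))
    W=lambda p:PL+RW@p
    for q in(0,.628,1.257):
        print(n,q,[proj(f,W(D0+N*.0315+dirq(q)*r)).round(1).tolist() for r in(0,.01,.02)])
    print("whitemark",proj(f,W(D0+dirq(0)*.037)))
print("grip",PL+RW@(D0+N*.024))
```

```text
((361.9545593261719, 166.9342803955078), (34.53404998779297, 34.80512619018555), 148.1535186767578) lid [ 0.6464 -0.077   0.178 ] plate top-view .6458 -.0782
T white [5, 13, 3, 2, 4] [341.2 218.8]
T white [9, 15, 3, 1, 3] [345. 220.]
T 0 [[348.2, 217.2], [345.8, 219.0], [343.4, 220.8]]
T 0.628 [[348.2, 217.2], [345.0, 217.3], [341.8, 217.5]]
T 1.257 [[348.2, 217.2], [345.5, 215.6], [342.7, 214.1]]
whitemark [340.01950056 219.02177797]
S white [0, 0, 6, 5, 14] [347.4 191.6]
S white [10, 8, 2, 6, 12] [355.5 200.5]
S white [0, 19, 17, 9, 114] [353.3 213.9]
S 0 [[356.5, 196.1], [356.2, 199.8], [355.9, 203.4]]
S 0.628 [[356.5, 196.1], [354.1, 198.6], [351.7, 201.1]]
S 1.257 [[356.5, 196.1], [352.9, 196.5], [349.3, 196.9]]
whitemark [351.31866973 213.49970111]
grip [ 0.50718605 -0.04309116  0.07078461]
```

The tiffin is centred to about 1.5 mm, and the pointer reads stop 0 (top (345,220), side (355.5,200.5)). It needs 4.398 rad, so I check the wrist range for the strokes.

```bash
cat >> pose.py <<'E'
NW=RW@N
def dpos(h): return PL+RW@(D0+N*h)      # TCP at height h over the panel on the axis
def dori(q,flip=0):
    x=RW@dirq(q)*(-1 if flip else 1);z=-NW;return Ro.from_matrix(np.stack([x,np.cross(z,x),z],1)).as_quat()
E
python3 - <<'E'
from pose import *
print(np.round(monitor.sense()["joints"],2))
for fl in(0,1):
  for q in(0,.628,1.257,2.2,3.14,4.398):
    for hh in (.007,):
      k=kinematics.ik(dpos(hh),dori(q,fl));print(fl,q,None if k is None else np.round(k,3))
E
```

```text
[0.01 0.24 1.34 0.   1.56 2.12]
0 0 [-0.34   0.363  2.103  0.321  0.163 -1.348]
0 0.628 [-0.34   0.363  2.103  0.321  0.163 -0.72 ]
0 1.257 [-0.34   0.363  2.103  0.321  0.163 -0.091]
0 2.2 [-0.34   0.363  2.103  0.321  0.163  0.852]
0 3.14 [-0.34   0.363  2.103  0.321  0.163  1.792]
0 4.398 None
1 0 [-0.34   0.363  2.103  0.321  0.163  1.794]
1 0.628 [-0.34   0.363  2.103  0.321  0.163  2.422]
1 1.257 None
1 2.2 [-0.34   0.363  2.103  0.321  0.163 -2.289]
1 3.14 [-0.34   0.363  2.103  0.321  0.163 -1.349]
1 4.398 [-0.34   0.363  2.103  0.321  0.163 -0.091]
```

Run:
```python
from pose import *
env.reach(dpos(.12),dori(0));env.movel(dpos(.06),velocity=.15)
v0=monitor.sense();print(env.movel(dpos(.007),velocity=.08,guard=8))
env.hold(.2);v0=monitor.sense();print(v0["position"],v0["contact_force"],v0["ft_torque"],v0["clock"])
env.close_gripper(25);env.hold(.2);v=monitor.sense();print(v["finger_gap"],v["gripper_force"],v["contact_force"],v["ft_torque"],v["position"],v["clock"])
Rt=Ro.from_quat(v["ee_rot"]);print("tool force",Rt.inv().apply(np.array(v["contact_force"])-v0["contact_force"]))
print(np.round(v["joints"],3),dpos(.007))
```

```text
False
[ 0.51549887 -0.04509549  0.05649477] [-0.45418632  0.30976874  0.77428957] [0.05234584 0.18653479 0.03424459] 17.2167
0.2573364169318974 24.387294352054596 [2.96433534 8.72911263 4.51232163] [ 1.28381991 -0.60719623  0.83461337] [ 0.51615674 -0.04447068  0.05674491] 18.025
tool force [ 2.82375929  9.05795501 -2.55428272]
[-0.338  0.362  2.102  0.321  0.163 -1.348] [ 0.51544745 -0.04509098  0.05606218]
```

Run:
```python
from pose import *
T=snap("top");S=snap("side")
a=cv2.resize(T["frame"][185:245,320:380,::-1],(400,400),interpolation=2);b=cv2.resize(S["frame"][170:230,325:385,::-1],(400,400),interpolation=2)
cv2.imwrite("pics/grip.png",np.hstack([a,b]))
```

```text
(no output)
```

View pics/grip.png

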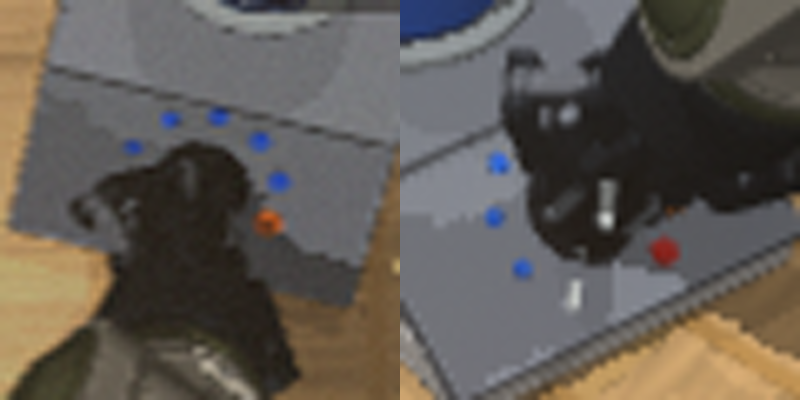

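The pointer is still at stop 0 (side crop (606,205)), but the gap is wide (22 mm) with a 9 N side force, so the hand seems to be off-centre along its closing line. I shift in small steps and watch.

Run:
```python
from pose import *
v=monitor.sense();R=Ro.from_quat(v["ee_rot"]);y=R.as_matrix()[:,1];print("tool y",y)
for i in range(1,6):
    env.movel(dpos(.007)+y*.001*i,velocity=.02);env.close_gripper(25);v=monitor.sense()
    print(i,round(v["finger_gap"],3),round(v["gripper_force"],1),R.inv().apply(v["contact_force"]).round(1),R.inv().apply(v["ft_torque"]).round(2),round(v["clock"],2))
```

```text
tool y [0.68403907 0.66712431 0.29501816]
1 0.257 24.7 [ 0.6  2.2 -6. ] [-0.28  0.39 -0.  ] 18.59
2 0.258 25.1 [-0.6 -6.9 -9.7] [ 1.16 -0.07 -0.04] 19.06
3 0.259 25.6 [ -3.7 -13.5 -13.5] [ 2.63 -0.4  -0.01] 19.52
4 0.26 26.2 [ -6.  -22.8 -15.9] [ 3.98 -0.81  0.01] 19.99
5 0.256 26.9 [ -8.5 -30.6 -20.2] [ 5.44 -1.17  0.02] 20.46
```

Run:
```python
from pose import *
v=monitor.sense();R=Ro.from_quat(v["ee_rot"]);y=R.as_matrix()[:,1]
env.movel(dpos(.007)+y*.0013,velocity=.05);env.release()
for h in(.012,):
    env.movel(dpos(h)+y*.0013,velocity=.05);v0=monitor.sense();env.close_gripper(25);env.hold(.2);v=monitor.sense()
    print(h,round(v["finger_gap"],3),round(v["gripper_force"],1),R.inv().apply(v["contact_force"]).round(1),R.inv().apply(v0["contact_force"]).round(1),R.inv().apply(v["ft_torque"]).round(2),round(v["clock"],2))
j=np.array(v["joints"]);
j[5]+=.12;env.set_joints(j);v=monitor.sense();print("turn .12",round(v["finger_gap"],3),R.inv().apply(v["contact_force"]).round(1),R.inv().apply(v["ft_torque"]).round(2))
j[5]+=.5;env.set_joints(j);v=monitor.sense();print("turn .62",round(v["finger_gap"],3),R.inv().apply(v["contact_force"]).round(1),R.inv().apply(v["ft_torque"]).round(2),v["clock"],j[5])
S=snap("side");T=snap("top")
a=cv2.resize(T["frame"][185:245,320:380,::-1],(400,400),interpolation=2);b=cv2.resize(S["frame"][170:230,325:385,::-1],(400,400),interpolation=2)
cv2.imwrite("pics/turn.png",np.hstack([a,b]))
```

```text
0.012 0.126 66.5 [ -0.2  -6.5 -30.3] [ 0.  -1.1  0.2] [ 1.24  0.02 -0.02] 22.48
turn .12 0.13 [  0.   -2.3 -12.9] [ 0.64  0.31 -0.05]
turn .62 0.131 [  0.6   1.9 -10.6] [-0.22  0.48  0.  ] 23.275 -0.6981697447844368
```

View pics/turn.png

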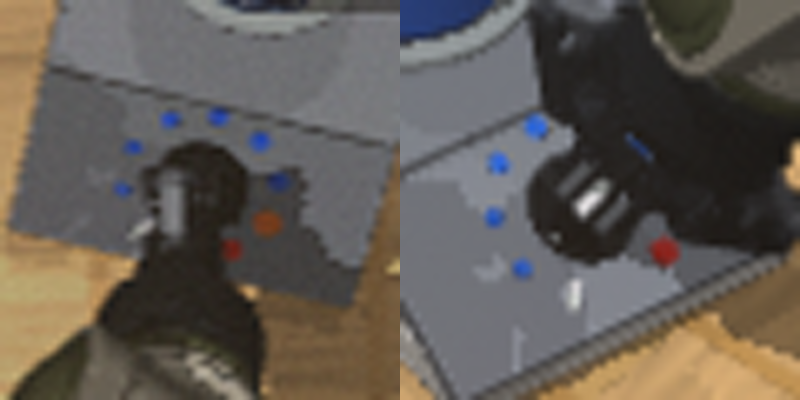

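The bar is gripped properly now (gap ≈11 mm), with pointer and fingers at stop 1 (side crop (593,198)). I continue: the stroke to stop 5, regrasp, then the stroke to orange.

Run:
```python
from pose import *
def st(n):
    v=monitor.sense();R=Ro.from_quat(v["ee_rot"]);print(n,round(v["finger_gap"],3),R.inv().apply(v["contact_force"]).round(1),R.inv().apply(v["ft_torque"]).round(2),np.round(v["joints"][5],3),round(v["clock"],2));return v
C=dpos(.013)
j=np.array(monitor.sense()["joints"])
for a in(-.091,.852,1.794): j[5]=a;env.set_joints(j);st("s1")
env.release();v=st("rel");p=np.array(v["position"]);env.movel(p+NW*.03,velocity=.1)
j=np.array(monitor.sense()["joints"]);j[5]-=np.pi;env.set_joints(j)
env.movel(p,velocity=.08);st("down")
env.close_gripper(25);env.hold(.2);st("grip")
S=snap("side");T=snap("top")
a=cv2.resize(T["frame"][185:245,320:380,::-1],(400,400),interpolation=2);b=cv2.resize(S["frame"][170:230,325:385,::-1],(400,400),interpolation=2)
cv2.imwrite("pics/turn2.png",np.hstack([a,b]))
```

```text
s1 0.125 [ 4.8  2.7 -1. ] [-0.08  0.68 -0.01] -0.095 24.01
s1 0.132 [ 5.5  4.1 -0.1] [-0.44  0.48 -0.04] 0.85 24.91
s1 0.131 [10.4  8.4 -3. ] [-1.78  1.34  0.01] 1.792 25.81
rel 0.997 [-0.4  0.2 -0.4] [-0.15 -0.19  0.03] 1.794 26.52
down 0.997 [0.5 0.1 0.3] [0.1  0.15 0.03] -1.349 30.14
grip 0.133 [-0.5 -8.5 -7.8] [ 1.26 -0.04 -0.  ] -1.349 31.0
```

View pics/turn2.png

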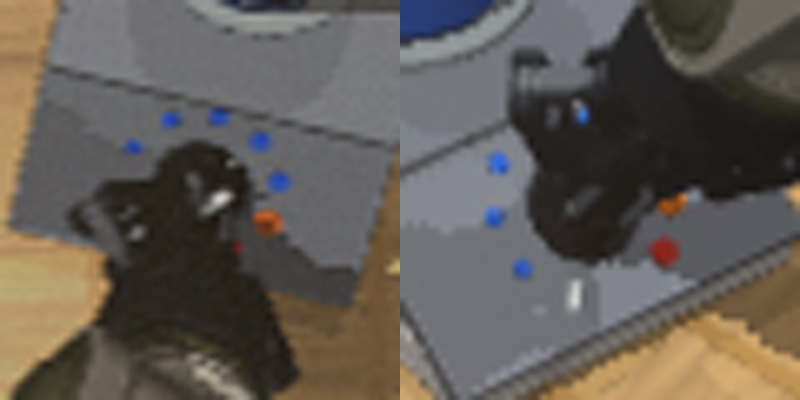

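The pointer is now at blue dot 5 (top crop white at (215,203), aimed at (260,142)). Two more clicks go to orange.

Run:
```python
from pose import *
j=np.array(monitor.sense()["joints"])
for a in(-.72,-.10): j[5]=a;env.set_joints(j)
env.hold(.2);v=monitor.sense();print(v["finger_gap"],v["joints"][5],v["contact_force"])
env.release();p=np.array(monitor.sense()["position"]);env.movel(p+NW*.06,velocity=.12);env.movel(np.array([.40,.12,.30]),velocity=.2)
S=snap("side");T=snap("top")
a=cv2.resize(T["frame"][140:240,310:410,::-1],(400,400),interpolation=2);b=cv2.resize(S["frame"][130:230,290:390,::-1],(400,400),interpolation=2)
cv2.imwrite("pics/end.png",np.hstack([a,b]));print(monitor.sense()["clock"])
for n,f in(("T",T),("S",S)):
    print(n,[(q,[proj(f,PL+RW@(D0+N*.0315+dirq(q)*r)).round(1).tolist() for r in(.01,.02)]) for q in(3.77,4.398,5.027)])
```

```text
0.13050664859031083 -0.10275811680399262 [ 6.58066634  3.04323656 -0.67638507]
35.4833
T [(3.77, [[351.5, 217.0], [354.7, 216.9]]), (4.398, [[351.0, 218.7], [353.8, 220.3]]), (5.027, [[349.5, 219.8], [350.7, 222.5]])]
S [(3.77, [[358.9, 193.7], [361.3, 191.2]]), (4.398, [[360.1, 195.8], [363.7, 195.4]]), (5.027, [[359.9, 198.0], [363.4, 199.8]])]
```

View pics/end.png

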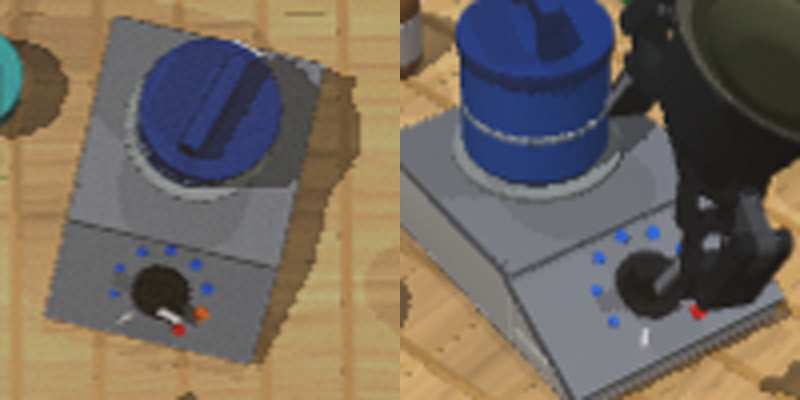

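The pointer streak is at raw top (351,218)–(355,220), which matches the orange stop. The tiffin is unmoved on the plate and the gripper is clear. I hand it in.

```bash
python3 -c "
from h import *
print(job.hand_in())"
```

```text
the job is handed in; nothing more can be done
None
```

I handed the job in at about 35 s: the blue tiffin stands upright on the plate, centred to about 1.5 mm, the dial is at the orange mark without having passed it, and the gripper is clear; the hand-in returned no verdict.

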